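# Pour two bearing balls from a spouted jug into the round dish

## Robot

A 7-joint arm with a two-finger parallel gripper is mounted at the origin on the work surface. World frame = base frame: x ahead of the robot, y to its left, z up, the work surface at z = 0. Lengths are in m, angles in degrees, forces in N, time in s.
With the tool pointing down it reaches from about 0.425 to 0.875 m from the base axis. Payload 4.7 kg.
Tool frame: the origin (TCP) lies at the very end of the fingers, on their centre line; the grasp point (between the pads) lies 19 mm behind it; z points along the fingers, y is the line along which they close (so a half turn about z gives the same grasp; the last joint's range is limited). The gripper opens to 87 mm and grips with 3 to 60 N. Pads are 19 mm wide; open, the fingers measure 117 mm over their backs; the gripper's body (75 mm by 190 mm) begins 51 mm behind the grasp point.
Start: joints at [-63.249, 18.392, -4.016, 83.108, 1.295, 78.541, -3.26], TCP at [0.284, 0.585, 0.223] pointing down, gripper open.
Joint ranges: [-163.93, 163.93], [-17.29, 119.83], [-79.2, 71.16], [3.27, 140.29], [-89.18, 269.18], [5.43, 117.66], [-154.24, 154.24]. Speed limits (degrees/s): [147.25, 147.25, 180, 180, 180, 180, 180].

## Interface

Orientations are given as [roll, pitch, yaw] about the fixed x, y, z axes, in that order (R = Rz(yaw) Ry(pitch) Rx(roll)).
In Python, from cell import get_obs, read_camera, sign_off, silhouettes gives the robot as it stands.
- The arm moves only by the tool play_rows, never from a script. Its argument "steps" is a list that holds one entry, the list of rows, each a list of 7 numbers: the shift along the tool's x, y, z in m, then the turn, a rotation vector about the tool's x, y, z in rad, then the finger opening in m, from 0 to 0.087. A call has 1 to 12 rows; each row shifts and turns the commanded pose from where the row before left it, along the tool's axes as they then stand; what a row does not reach is not made up. A row lasts 1/10 s, in which the tool goes at most 50 mm and 8.59 degrees, less where a joint would pass 70% of its speed; a pose out of reach is approached as far as the arm can. A call is refused whole if a number of a shift passes 0.05 or a number of a turn 0.15, either way. A call with a gripper value outside its range is refused whole. The fingers move at their own pace and stop on an object; "force" is the grip in N (left out, the last holds). Time passes only in rows, so rows that do not move let the fingers close. It gives the time, the measured TCP pose, the force, the opening and the grip force at its end, in the units of the state.
- get_obs(): the state, without advancing time (a new reading comes with each control period).
- read_camera(name): name is "side" or "top" or "wrist"; returns a dict with "frame" (480x640x3 uint8, red, green, blue), "intrinsics" (3x3 intrinsics, pixels), "k1" (the pictures are not rectified: a ray, as slopes to the right and down, at radius r is drawn at 1 + k1 r^2 times it, then the intrinsics apply), "view" (4x4, takes a point from world to camera coordinates). Camera axes: x right, y up, looking along -z (the intrinsics and any distortion apply to the point x, -y, -z); pixel columns grow to the right and rows downward; lengths in m; the calibration is good to about 2 mm. A picture is of the moment at which its call begins. There is no depth.
- sign_off(): hands the job in; it is judged then, once.
Trained networks look in the newest picture that a camera, given by its name, has taken for a name from the list of things; names that differ only in an ending like _2 or _b are one class to them, and where a whole thing is asked for, a point or a joint stands for the part that bears it (a point fixed in the world has none). Each returns a list of dicts, best first, with "p" (0 to 1); they miss things now and then, are a little off and sometimes report something else, mostly with a low value. They report only what shows in the picture. A call takes as long as a camera call. They do not tell look-alikes from the thing itself.
- silhouettes(camera, name): "pixels" (480x640 bool, what is visible of it) and "extent" ([left, top, right, bottom] in pixels, round what is visible of it).
The state is a dict: "time_s": time; "qpos": joint angles; "joint_velocities": joint speeds; "effort": joint torques, N m; "tool_pos": TCP position; "tool_rot": TCP orientation; "force": force on the tool from outside, world axes, zero at the start; "wrist_torque": the same for the moment, N m; "grip_width": finger opening in m; "grasp_force": force on a finger pad.
Only numpy, scipy, OpenCV 4.12 (cv2) and the standard library are available. Lean on these libraries where they do the work, as an engineer would, in place of code of your own. Each camera call takes 0.05 s, during which the arm holds its last target. There are 200 camera calls.

## Task

Two steel bearing balls lie in the spouted steel jug. Lift the jug, turn it while it is still upright so that its spout points at the round steel dish, then tip it forward over the spout so that both balls roll out into the dish. Leave the dish where it stands, and stand the empty jug upright on the bench again, clear of the dish.

Things in the scene. Friction and masses are not known exactly. Their poses are not given: they have to be found in the camera images.
- jug_center (a point): Spouted steel jug, open top, 85 mm high, 280 g. Point: on the axis of its round back (radius 28), half-way up. x to the spout, z up. Across y it is 56 mm wide, its flanks flat from x = 0 to 30 mm, full height: grip there, across y. Loop handle at the back, to x = -62. Foot x = -28 to 30. Spout floor: a ramp rising 40 degrees from the jug floor at x = 0 to the lip at x = 83, z = +31; 33 mm wide inside.
- dish: The round dish: plain steel, open, flat-bottomed, 36 mm high, 124 mm across the rim, 104 mm across the foot, 3 mm wall, 400 g, loose on the bench. Origin at the centre of its underside, z up. Not the square bin, not the tall beaker.
- ball_a_center (a point): One of the two equal dark steel bearing balls, 15 mm diameter, 14 g, loose on the floor of the jug (4 mm thick), behind the ramp, at the start; this point is its centre. The balls start to roll out over the lip once the jug is tipped forward by about 45 degrees; 60 to 65 degrees empties it.
- ball_b_center (a point): The other bearing ball, 15 mm diameter, 14 g, beside the first in the jug; this point is its centre.
Things that resemble listed ones, but are neither listed nor needed, are in the scene too. What is shaped like the part that bears jug_center but blue is not meant.

How it is judged:
By the outcome, as a careful person would: the job done as asked, in the order asked, and still so for the second after the job is handed in, with the robot touching nothing.
It also fails if it takes over 51 s, if anything falls off the work surface, if the arm or the gripper's body presses on something with over 40 N, if the wrist force passes 120 N, or if a joint passes its speed limit or range.

## Working session

There is one attempt and no reset: what is moved stays moved. The work goes in short steps, Python scripts to look and compute and a tool call to move; the robot and the scene stay as the last step left them, time stands still between calls to the robot, and variables do not carry over. Pictures are saved under pics/ and viewed, at most 10 in all, crops included, and the job is handed in when it is done.

Besides the shell and the picture viewer there is one more tool, called after "Call:" by a JSON object that holds its "op" and its "data". play_rows: Moves the arm, as the interface text tells. Its arguments: {"type":"object","properties":{"steps":{"type":"array","items":{"type":"array","items":{"type":"array","items":{"type":"number"}}}},"force":{"type":"number"}},"required":["steps"]}

```bash
mkdir -p pics; ls; cat > h.py <<'E'
import numpy as np,cv2
from cell import *
def cams(n):
    c=read_camera(n); return c
def ray(c,u,v):
    K=np.array(c["intrinsics"]);V=np.array(c["view"])
    d=np.array([(u-K[0,2])/K[0,0],(v-K[1,2])/K[1,1]]);s=d.copy()
    for _ in range(20): s=d/(1+c["k1"]*(s@s))
    R=V[:3,:3];o=-R.T@V[:3,3];return o,R.T@np.array([s[0],-s[1],-1])
def atz(c,u,v,z):
    o,d=ray(c,u,v);return o+d*(z-o[2])/d[2]
def proj(c,P):
    K=np.array(c["intrinsics"]);V=np.array(c["view"])
    p=np.atleast_2d(P)@V[:3,:3].T+V[:3,3];s=np.c_[p[:,0],-p[:,1]]/-p[:,2:3]
    s=s*(1+c["k1"]*(s**2).sum(1,keepdims=True));return s*[K[0,0],K[1,1]]+[K[0,2],K[1,2]]
E
python3 - <<'E'
from h import *
a=[]
for n in("top","side"):
    c=read_camera(n);cv2.imwrite(f"pics/{n}0.png",c["frame"][:,:,::-1])
    for k in("jug_center","dish","ball_a_center"):
        for s in silhouettes(n,k): print(n,k,round(s["p"],2),s["extent"],s["pixels"].sum(), atz(c,(s["extent"][0]+s["extent"][2])/2,(s["extent"][1]+s["extent"][3])/2,.04).round(3))
print(get_obs())
E
```

```text
pics
top jug_center 0.97 [379.7, 257.6, 422.5, 296.4] 981 [ 0.327 -0.29   0.04 ]
top jug_center 0.93 [149.7, 229.8, 188.2, 280.6] 1148 [0.377 0.32  0.04 ]
top jug_center 0.77 [334.0, 199.1, 390.9, 226.7] 1069 [ 0.495 -0.189  0.04 ]
top jug_center 0.64 [454.4, 284.4, 504.0, 317.7] 1005 [ 0.266 -0.494  0.04 ]
top dish 0.63 [219.0, 190.1, 263.6, 234.0] 1590 [0.494 0.132 0.04 ]
side jug_center 0.94 [276.3, 160.9, 319.0, 197.7] 998 [0.378 0.32  0.04 ]
side jug_center 0.94 [226.6, 371.0, 278.9, 463.8] 3335 [ 0.263 -0.487  0.04 ]
side jug_center 0.62 [353.5, 259.6, 385.5, 311.6] 1348 [ 0.5   -0.177  0.04 ]
side dish 0.95 [326.1, 201.6, 370.5, 238.2] 1290 [0.492 0.087 0.04 ]
{'time_s': 0.4, 'qpos': array([-63.2455518 ,  18.39939487,  -4.01424937,  83.11539089,
         1.29418035,  78.54128956,  -3.25894267]), 'joint_velocities': array([-0.03486887, -0.11848103, -0.03001779, -0.05990084, -0.01974201,
       -0.09838807,  0.0144475 ]), 'effort': array([ 2.03654681e-04, -4.90453935e+01, -4.02085651e-01, -3.12295103e+01,
       -6.34956476e-02,  3.62368638e-02,  7.12046699e-05]), 'tool_pos': array([0.28441641, 0.58441674, 0.22243273]), 'tool_rot': array([-1.79989017e+02,  2.83921389e-03,  1.54053660e+02]), 'force': array([ 0.11091613, -0.5419922 , -0.19602734]), 'wrist_torque': array([-0.01643726, -0.02297024,  0.01808048]), 'grasp_force': 0.0, 'grip_width': 0.08712556384222288}
```

View pics/top0.png

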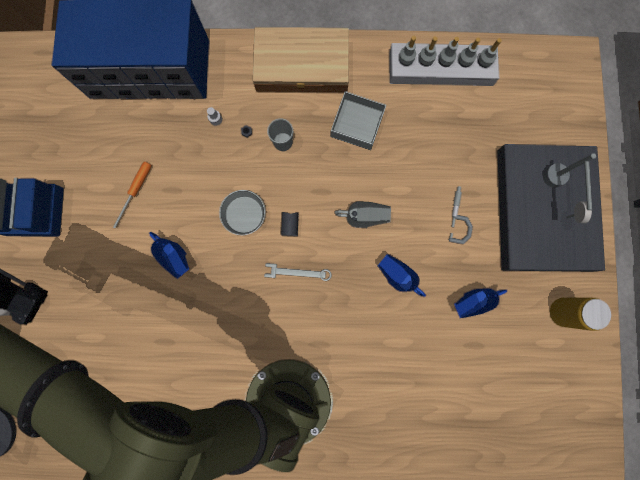

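View pics/side0.png

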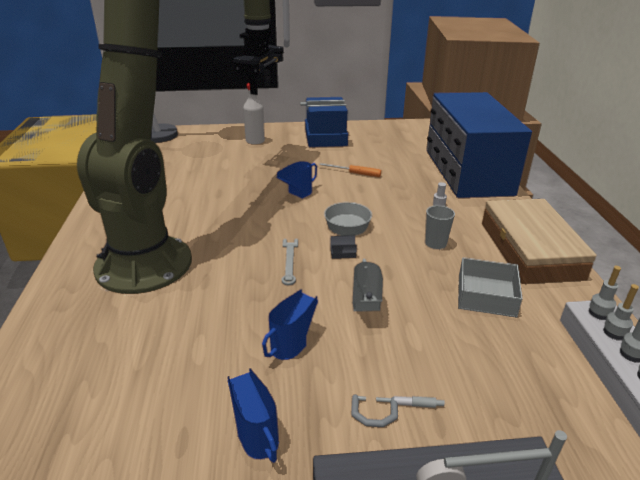

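The steel jug is at top (362,214) / side (368,287). The look-alikes are blue jugs at top (170,255), (401,275) and (478,302). The round dish is at top (243,212) / side (348,219); the square bin (358,120) and beaker (281,135) are not wanted. Next is a close crop to check the choice.

```bash
python3 - <<'E'
from h import *
t=cv2.imread("pics/top0.png")[180:250,310:410];s=cv2.imread("pics/side0.png")[245:325,330:410]
cv2.imwrite("pics/crop1.png",np.hstack([cv2.resize(t,(500,350),interpolation=cv2.INTER_CUBIC),cv2.resize(s,(300,350),interpolation=cv2.INTER_CUBIC)]))
E
```

```text
(no output)
```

View pics/crop1.png

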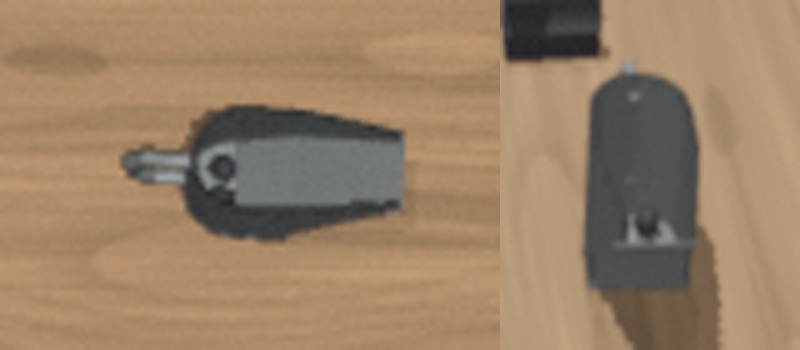

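Crop: steel jug, handle loop at left (top image ~(337,214), toward +y), spout to the right (lip ~(390,213), toward −y), ball visible at ~(354,213). The choice is right. Next I fit the poses.

```bash
cat > fit.py <<'E'
from h import *
from scipy.optimize import minimize
a=np.radians(np.arange(90,271,15))
def jugpts():
    b=[(28*np.cos(t),28*np.sin(t)) for t in a]+[(30,28),(30,-28)]
    P=[(x,y,z) for x,y in b for z in(-42.5,42.5)]+[(83,s*19,z) for s in(1,-1) for z in(31,42.5)]
    H=[(x,s*4,z) for x in(-28,-62) for s in(1,-1) for z in(-15,25)]
    return np.array(P)/1e3,np.array(H)/1e3
def dishpts():
    t=np.radians(np.arange(0,360,10))
    return np.array([(r*np.cos(u),r*np.sin(u),z) for u in t for r,z in((.062,.036),(.052,0))]),None
def rend(c,P,p,zc,S=4):
    R=np.array([[np.cos(p[2]),-np.sin(p[2]),0],[np.sin(p[2]),np.cos(p[2]),0],[0,0,1]])
    m=np.zeros((480*S,640*S),np.uint8)
    for Q in P:
        if Q is None: continue
        q=proj(c,Q@R.T+[p[0],p[1],zc]);h=cv2.convexHull(((q+.5)*S*16).astype(np.int32))
        cv2.fillConvexPoly(m,h,1,shift=4)
    return cv2.resize(m.astype(np.float32),(640,480),interpolation=cv2.INTER_AREA)
def fit(views,P,p0,zc,yaw=True):
    def f(p):
        p=list(p) if yaw else [p[0],p[1],0]
        return sum(np.abs(rend(c,P,p,zc)-m).sum()/m.sum() for c,m in views)
    x0=np.array(p0 if yaw else p0[:2]);n=len(x0);st=np.diag([.012,.012,.15][:n])
    r=minimize(f,x0,method="Nelder-Mead",options=dict(initial_simplex=np.vstack([x0,x0+st]),xatol=1e-4,fatol=1e-4))
    return r.x,r.fun
E
python3 - <<'E'
from fit import *
J=[];D=[]
for n in("top","side"):
    c=read_camera(n)
    for k,L,g in(("jug_center",J,(.5,-.18)),("dish",D,(.49,.13))):
        b=min(silhouettes(n,k),key=lambda s:np.hypot(*(atz(c,(s["extent"][0]+s["extent"][2])/2,(s["extent"][1]+s["extent"][3])/2,.025)[:2]-g)))
        print(n,k,b["p"],b["extent"]);L.append((c,b["pixels"].astype(np.float32)))
for v in(J,J[:1],J[1:]): x,f=fit(v,jugpts(),[.5,-.16,-1.57],.0425);print("jug",x.round(4),np.degrees(x[2]).round(1),f)
for v in(D,D[:1],D[1:]): x,f=fit(v,dishpts(),[.49,.125],0,False);print("dish",x.round(4),f)
E
```

```text
top jug_center 0.87 [334.8, 199.8, 392.1, 225.5]
top dish 0.65 [218.8, 191.7, 261.1, 233.7]
side jug_center 0.94 [356.7, 259.0, 387.2, 309.9]
side dish 0.82 [326.8, 204.2, 368.9, 236.5]
jug [ 0.4911 -0.1757 -1.6324] -93.5 0.1614570915699005
jug [ 0.4909 -0.1737 -1.6306] -93.4 0.060491494834423065
jug [ 0.4907 -0.1783 -1.6492] -94.5 0.06826208531856537
dish [0.4949 0.1297] 0.1383291780948639
dish [0.4946 0.1316] 0.04400154948234558
dish [0.4936 0.1237] 0.03860856220126152
```

```bash
cat > plan.py <<'E'
from h import *
import json,sys
from scipy.spatial.transform import Rotation as Ro, Slerp
def rot(rpy): return Ro.from_euler("xyz",rpy,degrees=True)
def rows(p0,r0,p1,r1,n,w,dec=3):
    """n rows from pose 0 to pose 1; r0,r1 Rotation"""
    P=np.linspace(p0,p1,n+1);p=np.array(p0,float);R=r0;S=Slerp([0,1],Ro.concatenate([r0,r1]));out=[]
    for i in range(1,n+1):
        d=R.inv().apply(P[i]-p).round(dec);t=(R.inv()*S(i/n)).as_rotvec().round(dec)
        out.append([*map(float,d),*map(float,t),w]);p=p+R.apply(d);R=R*Ro.from_rotvec(t)
    return out,p,R
def down(az): # tool down with tool y at azimuth az(deg)
    a=np.radians(az);y=np.array([np.cos(a),np.sin(a),0]);z=np.array([0,0,-1.]);return Ro.from_matrix(np.c_[np.cross(y,z),y,z])
def log(o):
    open("log.txt","a").write(json.dumps([list(map(float,o[k])) for k in("qpos","tool_pos","tool_rot")])+"\n")
E
python3 - <<'E'
from plan import *
o=get_obs();log(o)
r,p,R=rows(o["tool_pos"],rot(o["tool_rot"]),[.49,-.19,.2],down(-3.5),22,.087)
print(json.dumps(r[:11]));print(json.dumps(r[11:]))
E
```

```text
[[-0.024, -0.028, 0.001, 0.0, -0.0, 0.054, 0.087], [-0.025, -0.026, 0.001, 0.0, -0.0, 0.053, 0.087], [-0.027, -0.025, 0.001, 0.0, -0.0, 0.054, 0.087], [-0.028, -0.023, 0.001, 0.0, -0.0, 0.053, 0.087], [-0.029, -0.022, 0.001, 0.0, -0.0, 0.054, 0.087], [-0.03, -0.02, 0.001, 0.0, -0.0, 0.054, 0.087], [-0.031, -0.019, 0.001, 0.0, -0.0, 0.053, 0.087], [-0.032, -0.017, 0.001, 0.0, -0.0, 0.054, 0.087], [-0.034, -0.015, 0.001, 0.0, -0.0, 0.053, 0.087], [-0.033, -0.013, 0.001, 0.0, -0.0, 0.054, 0.087], [-0.035, -0.012, 0.001, 0.0, -0.0, 0.054, 0.087]]
[[-0.035, -0.01, 0.001, 0.0, -0.0, 0.053, 0.087], [-0.036, -0.007, 0.001, 0.0, -0.0, 0.054, 0.087], [-0.036, -0.006, 0.001, 0.0, -0.0, 0.053, 0.087], [-0.036, -0.004, 0.001, 0.0, -0.0, 0.054, 0.087], [-0.036, -0.002, 0.001, 0.0, -0.0, 0.054, 0.087], [-0.037, -0.0, 0.001, 0.0, -0.0, 0.053, 0.087], [-0.036, 0.002, 0.001, 0.0, -0.0, 0.054, 0.087], [-0.036, 0.004, 0.001, 0.0, -0.0, 0.053, 0.087], [-0.036, 0.005, 0.002, 0.0, -0.0, 0.054, 0.087], [-0.036, 0.008, 0.001, 0.0, -0.0, 0.054, 0.087], [-0.035, 0.01, 0.001, 0.0, -0.0, 0.053, 0.087]]
```

```bash
python3 - <<'E'
from plan import *
o=get_obs()
r,p,R=rows(o["tool_pos"],rot(o["tool_rot"]),[.52,.15,.22],down(28),12,.087)
print(json.dumps(r))
r,p,R=rows(p,R,[.49,-.19,.2],down(-3.5),10,.087)
print(json.dumps(r))
E
```

```text
[[-0.033, -0.024, 0.0, 0.0, 0.0, 0.052, 0.087], [-0.035, -0.022, 0.0, 0.0, 0.0, 0.053, 0.087], [-0.036, -0.02, 0.001, 0.0, 0.0, 0.052, 0.087], [-0.037, -0.019, -0.0, 0.0, 0.0, 0.053, 0.087], [-0.038, -0.016, 0.0, 0.0, 0.0, 0.052, 0.087], [-0.038, -0.015, 0.0, 0.0, -0.0, 0.053, 0.087], [-0.039, -0.012, 0.001, 0.0, -0.0, 0.052, 0.087], [-0.04, -0.011, -0.0, 0.0, -0.0, 0.053, 0.087], [-0.041, -0.008, -0.0, 0.0, -0.0, 0.052, 0.087], [-0.04, -0.006, 0.0, 0.0, -0.0, 0.052, 0.087], [-0.041, -0.004, 0.0, 0.0, -0.0, 0.053, 0.087], [-0.042, -0.002, 0.001, 0.0, -0.0, 0.052, 0.087]]
[[-0.029, -0.019, 0.002, 0.0, -0.0, 0.055, 0.087], [-0.029, -0.017, 0.002, 0.0, -0.0, 0.055, 0.087], [-0.03, -0.015, 0.002, 0.0, -0.0, 0.055, 0.087], [-0.032, -0.014, 0.002, 0.0, -0.0, 0.055, 0.087], [-0.032, -0.012, 0.002, 0.0, -0.0, 0.055, 0.087], [-0.032, -0.01, 0.002, 0.0, -0.0, 0.055, 0.087], [-0.033, -0.008, 0.002, 0.0, -0.0, 0.055, 0.087], [-0.034, -0.007, 0.002, 0.0, -0.0, 0.055, 0.087], [-0.033, -0.004, 0.002, 0.0, -0.0, 0.055, 0.087], [-0.034, -0.003, 0.002, 0.0, -0.0, 0.055, 0.087]]
```

Call:
{"op": "play_rows", "data": {"steps": [[[-0.033, -0.024, 0, 0, 0, 0.052, 0.087], [-0.035, -0.022, 0, 0, 0, 0.053, 0.087], [-0.036, -0.02, 0, 0, 0, 0.052, 0.087], [-0.037, -0.019, 0, 0, 0, 0.053, 0.087], [-0.038, -0.016, 0, 0, 0, 0.052, 0.087], [-0.038, -0.015, 0, 0, 0, 0.053, 0.087], [-0.039, -0.012, 0.001, 0, 0, 0.052, 0.087], [-0.04, -0.011, 0, 0, 0, 0.053, 0.087], [-0.041, -0.008, 0, 0, 0, 0.052, 0.087], [-0.04, -0.006, 0, 0, 0, 0.052, 0.087], [-0.041, -0.004, 0, 0, 0, 0.053, 0.087], [-0.042, -0.002, 0.001, 0, 0, 0.052, 0.087]]]}}

```text
time_s: 1.9
tool_pos: [0.5207, 0.1481, 0.2211]
tool_rot: [179.9, -0.0, 117.9]
force: [1.4, 0.3, -0.4]
grip_width: 0.0871
grasp_force: 0.0
```

```bash
python3 -c "
from plan import *
o=get_obs();log(o);print(o['qpos'].round(1),o['tool_pos'].round(4),o['tool_rot'].round(2))"
```

```text
[-35.7   5.   18.1  99.5  -1.6  75.7  10.7] [0.5207 0.1481 0.2211] [ 1.7993e+02 -1.0000e-02  1.1792e+02]
```

Call:
{"op": "play_rows", "data": {"steps": [[[-0.029, -0.019, 0.002, 0, 0, 0.055, 0.087], [-0.029, -0.017, 0.002, 0, 0, 0.055, 0.087], [-0.03, -0.015, 0.002, 0, 0, 0.055, 0.087], [-0.032, -0.014, 0.002, 0, 0, 0.055, 0.087], [-0.032, -0.012, 0.002, 0, 0, 0.055, 0.087], [-0.032, -0.01, 0.002, 0, 0, 0.055, 0.087], [-0.033, -0.008, 0.002, 0, 0, 0.055, 0.087], [-0.034, -0.007, 0.002, 0, 0, 0.055, 0.087], [-0.033, -0.004, 0.002, 0, 0, 0.055, 0.087], [-0.034, -0.003, 0.002, 0, 0, 0.055, 0.087], [0, 0, 0, 0, 0, 0, 0.087]]]}}

```text
time_s: 3.0
tool_pos: [0.4874, -0.1951, 0.2006]
tool_rot: [-180.0, 0.1, 86.0]
force: [-0.0, 0.0, -0.4]
grip_width: 0.0869
grasp_force: 0.0
```

```bash
python3 - <<'E'
from plan import *
from fit import *
o=get_obs();log(o);print(o['time_s'],o['qpos'].round(1),o['tool_pos'].round(4),o['tool_rot'].round(2))
c=read_camera("wrist");cv2.imwrite("pics/w1.png",c["frame"][:,:,::-1])
for s in silhouettes("wrist","jug_center"):
    print(s["p"],s["extent"])
    if s["p"]>.5: print(fit([(c,s["pixels"].astype(np.float32))],jugpts(),[.491,-.176,-1.63],.0425))
for s in silhouettes("wrist","ball_a_center"): print("ball",s["p"],s["extent"])
E
```

```text
3.0 [-16.3   3.7  36.9 103.8  -2.2  73.3  17.1] [ 0.4874 -0.1951  0.2006] [-1.7999e+02  8.0000e-02  8.5950e+01]
0.63 [289.8, 117.1, 370.1, 308.7]
(array([ 0.49219728, -0.17625118, -1.61761164]), np.float64(0.11919127404689789))
0.6 [125.9, 280.1, 176.6, 309.3]
(array([ 0.635, -0.608, -1.03 ]), np.float64(1.0))
ball 0.52 [328.9, 174.8, 351.4, 192.1]
```

View pics/w1.png

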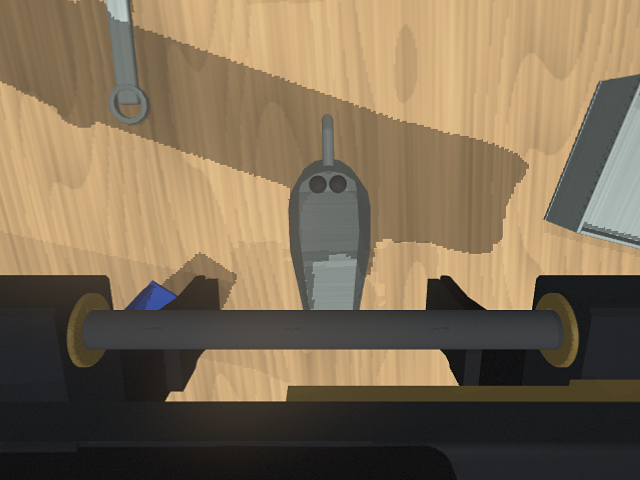

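The wrist view shows the steel jug upright at (330,230), with both balls on its floor at (317,184) and (338,184), the handle up (+y) and the spout down (−y). Now I fit a kinematic model to choose the pour side.

```bash
cat > kin.py <<'E'
from plan import *
import itertools
from scipy.optimize import least_squares
L=[json.loads(l) for l in open("log.txt")]
Rz=lambda a:Ro.from_euler("z",a,degrees=True); Ry=lambda a:Ro.from_euler("y",a,degrees=True)
def fk(q,sg,g):
    # g: d1,a1, L1,e1, L2,e2, L3,e3
    R=Rz(sg[0]*q[0]);p=np.array([0,0,g[0]])
    for k,(i,j) in enumerate(((1,2),(3,4),(5,6))):
        R=R*Ry(sg[4]*0+q[i]); p=p+R.apply([g[2*k+2],0,g[2*k+1]]); R=R*Rz(sg[k+1]*q[j])
        if k<2: p=p+R.apply([0,0,0])
    return p,R
def model():
    best=None
    for s in itertools.product((-1,1),repeat=4):
        sg=(*s,0)
        Rs=[fk(q,sg,np.zeros(7))[1] for q,_,_ in L]
        T=[(Rs[i].inv()*rot(L[i][2])) for i in range(len(L))]
        e=sum((T[0].inv()*t).magnitude() for t in T)
        if best is None or e<best[0]: best=(e,sg,T[0])
    e,sg,T=best
    f=lambda g:np.concatenate([fk(q,sg,g)[0]-p for q,p,_ in L]+[1e-3*np.array([g[2],g[4],g[6]])])
    r=least_squares(f,[.3,.35,0,.35,0,.2,0])
    return e,sg,T,r.x,np.abs(r.fun[:-3]).max()
if __name__=="__main__":
    e,sg,T,g,er=model();print(np.degrees(e),sg,T.as_euler("xyz",degrees=True).round(2),g.round(4),er)
E
python3 kin.py
```

```text
8.204895042108721e-14 (-1, -1, -1, -1, 0) [ 0. -0. 90.] [ 0.3628  0.5605 -0.0669  0.3069 -0.2835  0.9082 -0.1809] 0.019928041648058892
```

```bash
cat > kin.py <<'E'
from plan import *
L=[json.loads(l) for l in open("log.txt")]
Rz=lambda a:Ro.from_euler("z",-a,degrees=True); Ry=lambda a:Ro.from_euler("y",a,degrees=True)
T=Rz(-90);X=np.array([1.,0,0]);Z=np.array([0,0,1.])
def basis(q):
    R=Rz(q[0]);c=[Z]                      # d1
    R=R*Ry(q[1]);c+=[R.apply(Z)]          # L1
    R=R*Rz(q[2]);c+=[R.apply(X)]          # a3
    R=R*Ry(q[3]);c+=[R.apply(X),R.apply(Z)] # a4, L2
    R=R*Rz(q[4]);R=R*Ry(q[5]);c+=[R.apply(X),R.apply(Z)] # a6,L3
    return np.array(c).T,R*Rz(q[6])*T
A=np.vstack([basis(q)[0] for q,_,_ in L]);b=np.concatenate([p for _,p,_ in L])
G=np.linalg.lstsq(A,b,rcond=None)[0]
def fk(q): B,R=basis(q);return B@G,R
if __name__=="__main__":
    print(len(L),G.round(4),np.abs(A@G-b).max(),np.linalg.svd(A)[1].round(3))
E
python3 kin.py
```

```text
3 [ 3.254   0.3875 -0.0568  0.1777  0.3243 -0.2971  3.1769] 0.02990228246468607 [3.458e+00 2.993e+00 2.040e-01 1.990e-01 5.200e-02 1.400e-02 1.000e-03]
```

Call:
{"op": "play_rows", "data": {"steps": [[[0, 0, -0.04, 0.12, 0, 0.1, 0.087], [0, 0, -0.04, 0.12, 0, 0.1, 0.087], [0, 0, 0, 0.12, 0, 0.1, 0.087], [0, 0, 0, 0.12, 0, 0, 0.087], [0, 0, 0, 0, 0, 0, 0.087]]]}}

```text
time_s: 3.65
tool_pos: [0.4963, -0.1878, 0.2747]
tool_rot: [-153.0, 3.0, 70.6]
force: [0.4, 1.4, -1.0]
grip_width: 0.0871
grasp_force: 0.0
```

```bash
python3 -c "
from plan import *
o=get_obs();log(o);print(o['qpos'].round(1),o['tool_pos'].round(4),o['tool_rot'].round(2))"
```

```text
[ -9.7  27.4  38.7  75.6 -10.  109.    8.6] [ 0.4963 -0.1878  0.2747] [-153.01    2.95   70.6 ]
```

Call:
{"op": "play_rows", "data": {"steps": [[[0, 0, 0, -0.12, 0.14, 0, 0.087], [0, 0, 0, -0.12, 0.14, 0, 0.087], [0, 0, 0, -0.12, 0.14, 0, 0.087], [0, 0, 0, -0.12, 0.14, 0, 0.087], [0, 0, 0, 0, 0, 0, 0.087]]]}}

```text
time_s: 4.15
tool_pos: [0.4897, -0.1926, 0.2817]
tool_rot: [-175.4, -22.5, 62.9]
force: [-0.4, -0.6, -0.3]
grip_width: 0.0871
grasp_force: 0.0
```

```bash
python3 -c "
from plan import *
o=get_obs();log(o);print(o['qpos'].round(1),o['tool_pos'].round(4),o['tool_rot'].round(2))"
```

```text
[ -4.1   7.5  41.6  94.9 -26.1  89.   14. ] [ 0.4897 -0.1926  0.2817] [-175.36  -22.53   62.86]
```

Call:
{"op": "play_rows", "data": {"steps": [[[0.04, 0, 0, 0, -0.14, 0, 0.087], [0.04, 0, 0, 0, -0.14, 0, 0.087], [0.04, 0, 0, 0, -0.14, 0, 0.087], [0.04, 0, 0, 0, -0.14, -0.1, 0.087], [0, 0, 0, 0, 0, 0, 0.087]]]}}

```text
time_s: 4.65
tool_pos: [0.5645, -0.0339, 0.3067]
tool_rot: [-174.9, 8.1, 72.3]
force: [0.5, 0.6, -1.1]
grip_width: 0.0872
grasp_force: 0.0
```

```bash
python3 -c "
from plan import *
o=get_obs();log(o);print(o['time_s'],o['qpos'].round(1),o['tool_pos'].round(4),o['tool_rot'].round(2))"; python3 kin.py
```

```text
4.65 [-26.7  12.9  28.7  82.7   0.2  93.1 -16.2] [ 0.5645 -0.0339  0.3067] [-174.88    8.14   72.34]
6 [ 0.337   0.4096  0.0074  0.0526  0.5292 -0.0012  0.3426] 0.028165678176804376 [4.856 4.22  0.521 0.381 0.316 0.233 0.199]
```

```bash
cat > kin.py <<'E'
from plan import *
L=[json.loads(l) for l in open("log.txt")]
Rz=lambda a:Ro.from_euler("z",-a,degrees=True); Ry=lambda a:Ro.from_euler("y",a,degrees=True)
T=Rz(-90);E=np.eye(3)
def basis(q):
    R=Rz(q[0]);c=[E[2],R.apply(E[0]),R.apply(E[1])]
    for i,j in((1,2),(3,4),(5,6)):
        R=R*Ry(q[i]);c+=[R.apply(E[2]),R.apply(E[0])]
        R=R*Rz(q[j])
        if j<6: c+=[R.apply(E[0]),R.apply(E[1])]
    return np.array(c).T,R*T
A=np.vstack([basis(q)[0] for q,_,_ in L]);b=np.concatenate([p for _,p,_ in L])
lam=1e-3;G=np.linalg.lstsq(np.vstack([A,lam*np.eye(A.shape[1])]),np.r_[b,np.zeros(A.shape[1])],rcond=None)[0]
def fk(q): B,R=basis(q);return B@G,R
if __name__=="__main__":
    print(len(L),G.round(4),(A@G-b).round(4),np.linalg.svd(A)[1].round(3))
    for q,p,r in L: print((basis(q)[1].inv()*rot(r)).magnitude())
E
python3 kin.py
```

```text
6 [ 2.495e-01  0.000e+00 -1.560e-02  4.677e-01 -0.000e+00  0.000e+00
 -1.060e-02  5.131e-01 -1.000e-04  1.000e-04 -3.000e-04  3.686e-01
 -0.000e+00] [-0. -0.  0.  0.  0. -0. -0.  0.  0.  0. -0.  0.  0. -0. -0. -0.  0. -0.] [5.437 5.342 4.27  0.789 0.604 0.453 0.442 0.355 0.309 0.183 0.136 0.066
 0.042]
6.062668189943872e-16
1.0378727334891907e-15
4.787399891543401e-16
5.034883602725785e-16
4.079219866531554e-16
5.689899612188943e-16
```

```bash
cat > sim.py <<'E'
from kin import *
lo=np.array([-163.93,-17.29,-79.2,3.27,-89.18,5.43,-154.24]);hi=np.array([163.93,119.83,71.16,140.29,269.18,117.66,154.24])
def track(q,p,R,it=3):
    for _ in range(it):
        p0,R0=fk(q);e=np.r_[p-p0,(R*R0.inv()).as_rotvec()]
        J=np.zeros((6,7))
        for k in range(7):
            d=q.copy();d[k]+=.01;p1,R1=fk(d);J[:,k]=np.r_[p1-p0,(R1*R0.inv()).as_rotvec()]/.01
        q=q+np.linalg.lstsq(J.T@J+1e-9*np.eye(7),J.T@e,rcond=None)[0] if 0 else q+J.T@np.linalg.solve(J@J.T+1e-9*np.eye(6),e)
    return q,np.linalg.norm(e)
GX,GZ=.015,-.0085   # TCP in jug frame
def tool(az,tip,lip=None,tcp=None,sy=1,lipj=(.083,.031)):
    """jug heading az, tipped forward tip deg; place by lip position or by TCP"""
    RJ=Ro.from_euler("z",az,degrees=True)*Ro.from_euler("y",tip,degrees=True)
    T=RJ*Ro.from_matrix(np.diag([1,-1,-1.]) if sy<0 else np.diag([-1,1,-1.]))
    if lip is not None: tcp=np.array(lip)-RJ.apply([lipj[0]-GX,0,lipj[1]-GZ])
    return np.array(tcp),T
def run(q,seq,n=12):
    """seq of (fn(s)->p,R)"""
    m=1e9;em=0;w=None
    for f in seq:
        for s in np.linspace(0,1,n+1)[1:]:
            q,e=track(q,*f(s));g=np.minimum(q-lo,hi-q)
            if g.min()<m:m=g.min();w=(int(g.argmin()),q.round(0))
            em=max(em,e)
    return m,em,q,w
E
cat > opt.py <<'E'
from sim import *
C=np.array([.4945,.13]);q0=np.array(get_obs()["qpos"]);J=np.array([.4915,-.176]);jaz=-93.3
u=lambda a:np.array([np.cos(np.radians(a)),np.sin(np.radians(a))])
g=J+.015*u(jaz);out=[]
for sy in(1,-1):
    p0,R0=fk(q0);pg,Rg=tool(jaz,0,tcp=[*g,.034],sy=sy);pa=np.array([*g,.2])
    S=Slerp([0,1],Ro.concatenate([R0,Rg]))
    ma,ea,q1,_=run(q0,[lambda s:(p0+s*(pa-p0),S(s)),lambda s:(pa+s*(pg-pa),Rg),lambda s:(pg+s*(pa-pg),Rg)])
    print(sy,ma,ea,q1.round(0))
    for phi in range(-360,360,20):
        if abs(phi-jaz)>220: continue
        lip=[*(C-.03*u(phi)),.065]
        pl,_=tool(phi,0,lip=lip,sy=sy);pl=np.array([*pl[:2],.2]);lf=np.linalg.norm(pl[:2])
        mv=lambda s:((lambda x:(x,tool(jaz+(phi-jaz)*s,0,tcp=x,sy=sy)[1]))(pa+s*(pl-pa)))
        def tp(s):
            _,R=tool(phi,65*s,tcp=[0,0,0],sy=sy);l=lip.copy();l[2]=.065+.08*max(0,1-s*2)
            return tool(phi,65*s,lip=l,sy=sy)
        m,e,q,w=run(q1,[mv,tp],24);out.append((min(m,ma) if e<.002 else -99,sy,phi,e,w,q.round(0)))
for o in sorted(out,key=lambda o:-o[0])[:10]: print(o)
E
python3 opt.py
```

```text
1 21.202630749166488 9.021582531331323e-07 [-15.   4.  35. 104.  -2.  73.  17.]
-1 -6.888718860538518 4.485905340491877e-06 [ -30.    5.   51.  104.   -4.   73. -161.]
(np.float64(15.459370468484067), 1, -80, np.float64(0.0001354864576635954), (1, array([-27.,  -2.,  23., 108.,   1.,  73.,  -1.])), array([ -2.,  29.,  13., 113., -64.,  86.,  55.]))
(np.float64(13.184968141058182), 1, -60, np.float64(0.00014105904730923852), (1, array([-30.,  -4.,  20., 111.,   1.,  73.,   6.])), array([ -5.,  35.,  13., 102., -53.,  97.,  59.]))
(np.float64(11.087421356729834), 1, -100, np.float64(0.00013465430445959404), (4, array([ -2.,  22.,  13., 124., -78.,  74.,  53.])), array([ -2.,  22.,  13., 124., -78.,  74.,  53.]))
(np.float64(10.761158730526628), 1, -40, np.float64(0.00015699712855064797), (1, array([-31.,  -7.,  18., 113.,   2.,  74.,  19.])), array([-10.,  40.,  13.,  93., -42., 107.,  66.]))
(np.float64(10.389253861618048), 1, 60, np.float64(0.00018277255106970142), (1, array([-33.,  -7.,  22., 113.,   3.,  74., 138.])), array([-45.,  43.,  20.,  90.,  20., 105., 121.]))
(np.float64(4
[... 207 characters left out ...]
 np.float64(0.0001843564077101119), (5, array([-17.,  44.,  15.,  86., -31., 114.,  75.])), array([-17.,  44.,  15.,  86., -31., 114.,  75.]))
(np.float64(-0.3611778388881959), 1, 20, np.float64(0.00022143137520199565), (5, array([-31.,  48.,  19.,  81.,  -5., 118., 101.])), array([-31.,  48.,  19.,  81.,  -5., 118., 101.]))
(np.float64(-0.8208382109332604), 1, 0, np.float64(0.0002115580057878548), (5, array([-24.,  47.,  17.,  82., -18., 118.,  88.])), array([-24.,  47.,  17.,  82., -18., 118.,  88.]))
(np.float64(-6.888718860538518), -1, -20, np.float64(0.00036494129803478286), (6, array([ -31.,    3.,   50.,  105.,   -2.,   73., -161.])), array([-25.,  47.,  28.,  86., -35., 117., -99.]))
```

```bash
python3 - <<'E'
from sim import *
o=get_obs();u=np.radians(-93.3);g=np.array([.4915+.015*np.cos(u),-.176+.015*np.sin(u)])
_,R=tool(-93.3,0,tcp=[0,0,0])
r,p,R1=rows(o["tool_pos"],rot(o["tool_rot"]),[*g,.15],R,8,.087);print(json.dumps(r),g)
E
```

```text
[[-0.019, -0.001, 0.023, -0.013, 0.016, -0.032, 0.087], [-0.018, -0.002, 0.022, -0.014, 0.017, -0.032, 0.087], [-0.02, -0.002, 0.022, -0.013, 0.016, -0.032, 0.087], [-0.019, -0.004, 0.021, -0.013, 0.016, -0.032, 0.087], [-0.02, -0.004, 0.022, -0.014, 0.016, -0.032, 0.087], [-0.019, -0.005, 0.02, -0.013, 0.017, -0.032, 0.087], [-0.02, -0.007, 0.021, -0.013, 0.016, -0.032, 0.087], [-0.02, -0.007, 0.02, -0.013, 0.016, -0.032, 0.087]] [ 0.49063654 -0.19097513]
```

Call:
{"op": "play_rows", "data": {"steps": [[[-0.019, -0.001, 0.023, -0.013, 0.016, -0.032, 0.087], [-0.018, -0.002, 0.022, -0.014, 0.017, -0.032, 0.087], [-0.02, -0.002, 0.022, -0.013, 0.016, -0.032, 0.087], [-0.019, -0.004, 0.021, -0.013, 0.016, -0.032, 0.087], [-0.02, -0.004, 0.022, -0.014, 0.016, -0.032, 0.087], [-0.019, -0.005, 0.02, -0.013, 0.017, -0.032, 0.087], [-0.02, -0.007, 0.021, -0.013, 0.016, -0.032, 0.087], [-0.02, -0.007, 0.02, -0.013, 0.016, -0.032, 0.087], [0, 0, 0, 0, 0, 0, 0.087], [0, 0, 0, 0, 0, 0, 0.087]]]}}

```text
time_s: 5.65
tool_pos: [0.4841, -0.2043, 0.1526]
tool_rot: [179.9, 0.2, 85.2]
force: [0.4, -0.7, 0.3]
grip_width: 0.0866
grasp_force: 0.0
```

```bash
python3 - <<'E'
from sim import *
o=get_obs();print(o["tool_pos"].round(4),o["tool_rot"].round(2))
u=np.radians(-93.3);g=np.array([.4915+.015*np.cos(u),-.176+.015*np.sin(u)])
_,R=tool(-93.3,0,tcp=[0,0,0])
r,p,R1=rows(o["tool_pos"],rot(o["tool_rot"]),[*g,.034],R,5,.087,4);print(json.dumps(r))
E
```

```text
[ 0.4841 -0.2043  0.1526] [1.7989e+02 1.6000e-01 8.5190e+01]
[[0.0028, 0.001, 0.0237, 0.0004, 0.0005, -0.0053, 0.087], [0.0029, 0.0011, 0.0237, 0.0004, 0.0006, -0.0052, 0.087], [0.0028, 0.0011, 0.0237, 0.0004, 0.0005, -0.0053, 0.087], [0.0027, 0.0011, 0.0238, 0.0004, 0.0006, -0.0053, 0.087], [0.0028, 0.0011, 0.0237, 0.0003, 0.0005, -0.0052, 0.087]]
```

Call:
{"op": "play_rows", "data": {"steps": [[[0.007, 0.003, 0.01, 0.001, 0.001, -0.013, 0.087], [0.007, 0.003, 0.01, 0.001, 0.001, -0.013, 0.087], [0, 0, 0, 0, 0, 0, 0.087], [0, 0, 0, 0, 0, 0, 0.087]]]}}

```text
time_s: 6.05
tool_pos: [0.4915, -0.191, 0.1316]
tool_rot: [-179.9, 0.1, 86.8]
force: [-0.2, -0.8, 0.8]
grip_width: 0.0868
grasp_force: 0.0
```

```bash
python3 - <<'E'
from sim import *
o=get_obs();print(o["tool_pos"].round(4),o["tool_rot"].round(2))
u=np.radians(-93.3);g=np.array([.4915+.015*np.cos(u),-.176+.015*np.sin(u)])
_,R=tool(-93.3,0,tcp=[0,0,0])
r,p,R1=rows(o["tool_pos"],rot(o["tool_rot"]),[*g,.034],R,4,.087,4);print(json.dumps(r))
E
```

```text
[ 0.4915 -0.191   0.1316] [-1.7986e+02  1.3000e-01  8.6810e+01]
[[0.0, -0.0001, 0.0244, -0.0006, 0.0006, 0.0005, 0.087], [0.0001, -0.0002, 0.0244, -0.0007, 0.0005, 0.0004, 0.087], [-0.0, -0.0002, 0.0244, -0.0006, 0.0006, 0.0005, 0.087], [-0.0, -0.0002, 0.0244, -0.0006, 0.0006, 0.0005, 0.087]]
```

Call:
{"op": "play_rows", "data": {"steps": [[[0, -0.0005, 0.025, 0, 0, 0, 0.087], [0, -0.0005, 0.025, 0, 0, 0, 0.087], [0, 0, 0.025, 0, 0, 0, 0.087], [0, 0, 0.022, 0, 0, 0, 0.087], [0, 0, 0, 0, 0, 0, 0.087], [0, 0, 0, 0, 0, 0, 0.05], [0, 0, 0, 0, 0, 0, 0.05], [0, 0, 0, 0, 0, 0, 0.05], [0, 0, 0, 0, 0, 0, 0.05], [0, 0, 0, 0, 0, 0, 0.05]]], "force": 40}}

```text
time_s: 7.05
tool_pos: [0.4911, -0.1925, 0.0359]
tool_rot: [179.9, 0.1, 86.7]
force: [0.5, -0.6, 0.7]
grip_width: 0.0558
grasp_force: 40.0
```

Call:
{"op": "play_rows", "data": {"steps": [[[0, 0, 0, 0, 0, 0, 0.05], [0, 0, 0, 0, 0, 0, 0.05]]], "force": 40}}

```text
time_s: 7.25
tool_pos: [0.4912, -0.1925, 0.0359]
tool_rot: [180.0, 0.1, 86.7]
force: [1.4, 0.9, 4.6]
grip_width: 0.056
grasp_force: 40.0
```

Call:
{"op": "play_rows", "data": {"steps": [[[0, 0, -0.01, 0, 0, 0, 0.05], [0, 0, -0.02, 0, 0, 0, 0.05], [0, 0, -0.03, 0, 0, 0, 0.05], [0, 0, -0.03, 0, 0, 0, 0.05], [0, 0, -0.03, 0, 0, 0, 0.05], [0, 0, -0.03, 0, 0, 0, 0.05], [0, 0, -0.015, 0, 0, 0, 0.05], [0, 0, 0, 0, 0, -0.03, 0.05], [0, 0, 0, 0, 0, -0.05, 0.05], [0, 0, 0, 0, 0, -0.05, 0.05], [0, 0, 0, 0, 0, -0.015, 0.05], [0, 0, 0, 0, 0, 0, 0.05]]]}}

```text
time_s: 8.45
tool_pos: [0.4893, -0.1915, 0.1984]
tool_rot: [-179.7, 0.1, 95.0]
force: [-0.2, 0.2, -3.3]
grip_width: 0.0562
grasp_force: 40.0
```

```bash
python3 - <<'E'
from sim import *
o=get_obs();print(o["tool_pos"].round(4),o["tool_rot"].round(2),o["qpos"].round(0))
u=np.radians(-85);d=np.array([np.cos(u),np.sin(u)]);l=np.array([.4945,.13])-.03*d
p1,R=tool(-85,0,lip=[*l,.24]);print(p1)
r,p,R1=rows(o["tool_pos"],rot(o["tool_rot"]),p1,R,18,.05,3);print(json.dumps(r))
E
```

```text
[ 0.4893 -0.1915  0.1984] [-1.7973e+02  7.0000e-02  9.4990e+01] [-15.   4.  35. 104.  -2.  73.  26.]
[0.48595874 0.22762708 0.2005    ]
[[0.023, 0.002, -0.0, -0.0, 0.0, -0.0, 0.05], [0.023, 0.002, -0.0, -0.001, 0.0, -0.0, 0.05], [0.024, 0.002, -0.0, 0.0, 0.0, -0.0, 0.05], [0.023, 0.001, -0.001, -0.0, 0.0, -0.0, 0.05], [0.023, 0.002, 0.0, -0.0, 0.0, -0.0, 0.05], [0.023, 0.002, 0.0, -0.001, 0.0, -0.0, 0.05], [0.024, 0.002, -0.0, 0.0, 0.0, -0.0, 0.05], [0.023, 0.002, -0.0, -0.0, 0.001, -0.0, 0.05], [0.023, 0.002, -0.0, -0.0, -0.0, -0.0, 0.05], [0.023, 0.001, -0.0, -0.001, -0.0, -0.0, 0.05], [0.023, 0.002, -0.001, 0.0, -0.0, -0.0, 0.05], [0.024, 0.002, 0.0, -0.0, -0.0, -0.0, 0.05], [0.023, 0.002, 0.0, -0.0, -0.0, -0.0, 0.05], [0.023, 0.002, 0.0, -0.001, -0.0, -0.0, 0.05], [0.023, 0.002, -0.0, 0.0, -0.0, -0.0, 0.05], [0.023, 0.001, -0.0, -0.0, 0.0, -0.0, 0.05], [0.024, 0.002, -0.0, -0.0, 0.0, -0.0, 0.05], [0.023, 0.002, -0.0, -0.001, 0.0, -0.0, 0.05]]
```

Call:
{"op": "play_rows", "data": {"steps": [[[0.008, 0.001, 0, 0, 0, 0, 0.05], [0.015, 0.001, 0, 0, 0, 0, 0.05], [0.024, 0.002, 0, 0, 0, 0, 0.05], [0.03, 0.002, 0, 0, 0, 0, 0.05], [0.03, 0.002, 0, 0, 0, 0, 0.05], [0.03, 0.002, 0, 0, 0, 0, 0.05], [0.03, 0.002, 0, 0, 0, 0, 0.05], [0.03, 0.002, 0, 0, 0, 0, 0.05], [0.03, 0.002, 0, 0, 0, 0, 0.05], [0.03, 0.002, 0, 0, 0, 0, 0.05], [0.03, 0.002, 0, 0, 0, 0, 0.05], [0.03, 0.002, 0, 0, 0, 0, 0.05]]]}}

```text
time_s: 9.65
tool_pos: [0.484, 0.1277, 0.1991]
tool_rot: [-179.9, 0.1, 95.0]
force: [0.1, 0.1, -2.8]
grip_width: 0.0553
grasp_force: 40.0
```

Call:
{"op": "play_rows", "data": {"steps": [[[0.03, 0.002, 0, 0, 0, 0, 0.05], [0.03, 0.002, 0, 0, 0, 0, 0.05], [0.024, 0.002, 0, 0, 0, 0, 0.05], [0.015, 0.001, 0, 0, 0, 0, 0.05], [0.01, 0.001, 0, 0, 0, 0, 0.05], [0.005, 0, 0, 0, 0, 0, 0.05], [0, 0, 0, 0, 0, 0, 0.05], [0, 0, 0, 0, 0, 0, 0.05]]]}}

```text
time_s: 10.45
tool_pos: [0.483, 0.2388, 0.1992]
tool_rot: [-179.9, 0.1, 94.9]
force: [-0.1, -0.2, -3.1]
grip_width: 0.0559
grasp_force: 40.0
```

```bash
cat > tip.py <<'E'
from sim import *
import sim
sim.GX,sim.GZ=.0165,-.0066
def lipz(t): return float(np.interp(t,[0,20,40,50,90],[.24,.16,.08,.07,.068]))
u=np.radians(-85);d=np.array([np.cos(u),np.sin(u)]);l=np.array([.4945,.13])-.03*d
def plan(t0,tips,o=None):
    o=o or get_obs();p=np.array(o["tool_pos"]);R=rot(o["tool_rot"]);out=[];q=np.array(o["qpos"])
    for t in tips:
        p1,R1=tool(-85,t,lip=[*l,lipz(t)])
        r,p,R=rows(p,R,p1,R1,1,.05);out+=r;q,e=track(q,p,R)
    print(o["time_s"],o["tool_pos"].round(4),o["tool_rot"].round(1),o["qpos"].round(0),"end",p.round(3),q.round(0),e);print(json.dumps(out))
E
python3 - <<'E'
from tip import *
plan(0,[4,8,12,16,20,24,28,31,34,36,38,38])
E
```

```text
10.45 [0.483  0.2388 0.1992] [-1.799e+02  1.000e-01  9.490e+01] [-40.   6.  11. 101.  -1.  73. -23.] end [0.485 0.235 0.099] [-20.  13.  18. 116. -48.  64.  29.] 5.383794727051534e-16
[[-0.01, 0.002, 0.008, -0.002, 0.072, -0.002, 0.05], [0.001, 0.0, 0.011, 0.0, 0.07, 0.0, 0.05], [0.0, 0.0, 0.011, 0.0, 0.07, 0.0, 0.05], [-0.001, 0.0, 0.011, 0.0, 0.07, 0.0, 0.05], [-0.002, 0.0, 0.011, 0.0, 0.07, 0.0, 0.05], [-0.003, 0.0, 0.01, 0.0, 0.069, 0.0, 0.05], [-0.004, 0.0, 0.01, 0.0, 0.07, 0.0, 0.05], [-0.004, 0.0, 0.007, 0.0, 0.053, 0.0, 0.05], [-0.004, 0.0, 0.007, 0.0, 0.052, 0.0, 0.05], [-0.003, -0.0, 0.004, 0.0, 0.035, 0.0, 0.05], [-0.004, -0.0, 0.004, 0.0, 0.035, 0.0, 0.05], [0.0, -0.0, 0.0, 0.0, -0.0, 0.0, 0.05]]
```

Call:
{"op": "play_rows", "data": {"steps": [[[-0.01, 0.002, 0.008, -0.002, 0.072, -0.002, 0.05], [0.001, 0, 0.011, 0, 0.07, 0, 0.05], [0, 0, 0.011, 0, 0.07, 0, 0.05], [-0.001, 0, 0.011, 0, 0.07, 0, 0.05], [-0.002, 0, 0.011, 0, 0.07, 0, 0.05], [-0.003, 0, 0.01, 0, 0.069, 0, 0.05], [-0.004, 0, 0.01, 0, 0.07, 0, 0.05], [-0.004, 0, 0.007, 0, 0.053, 0, 0.05], [-0.004, 0, 0.007, 0, 0.052, 0, 0.05], [-0.003, 0, 0.004, 0, 0.035, 0, 0.05], [-0.004, 0, 0.004, 0, 0.035, 0, 0.05], [0, 0, 0, 0, 0, 0, 0.05]]]}}

```text
time_s: 11.65
tool_pos: [0.4851, 0.2329, 0.0977]
tool_rot: [-179.9, -37.9, 94.8]
force: [-0.5, -0.4, -3.5]
grip_width: 0.0559
grasp_force: 40.0
```

```bash
python3 - <<'E'
from tip import *
plan(0,[40,41.5,43,44.5,46,47.5,49,50.5,52,53.5,55,56.5])
c=read_camera("side");f=c["frame"][130:330,240:480,::-1];cv2.imwrite("pics/s2.png",cv2.resize(f,None,fx=3,fy=3))
E
```

```text
11.65 [0.4851 0.2329 0.0977] [-179.9  -37.9   94.8] [-20.  13.  18. 116. -48.  64.  29.] end [0.486 0.227 0.104] [-10.  22.  18. 117. -64.  77.  49.] 1.3329344288711816e-07
[[-0.001, 0.0, 0.004, -0.0, 0.036, -0.003, 0.05], [0.0, 0.0, -0.001, -0.0, 0.027, 0.0, 0.05], [0.0, 0.0, -0.0, -0.0, 0.026, 0.0, 0.05], [-0.0, 0.0, -0.001, -0.0, 0.026, 0.0, 0.05], [-0.0, 0.0, -0.001, -0.0, 0.026, 0.0, 0.05], [-0.0, 0.0, -0.0, -0.0, 0.026, 0.0, 0.05], [-0.0, 0.0, -0.001, -0.0, 0.026, 0.0, 0.05], [-0.0, 0.0, -0.001, -0.0, 0.027, 0.0, 0.05], [0.001, 0.0, -0.002, -0.0, 0.026, 0.0, 0.05], [0.001, 0.0, -0.001, -0.0, 0.026, 0.0, 0.05], [0.001, 0.0, -0.002, -0.0, 0.026, 0.0, 0.05], [0.0, 0.0, -0.002, -0.0, 0.026, 0.0, 0.05]]
```

View pics/s2.png

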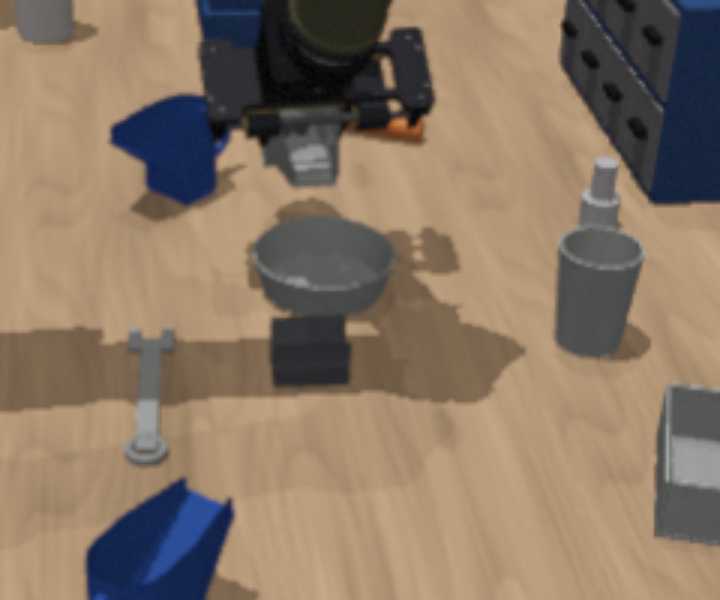

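The side view shows the jug tipped ~38° with the lip at about px (344,191), the dish below it at (348,220), and nothing touching. I check that against the predicted lip position.

```bash
python3 - <<'E'
from tip import *
c=read_camera("side");o=get_obs()
RJ=rot(o["tool_rot"])*Ro.from_matrix(np.diag([-1,1,-1.]))
lip=o["tool_pos"]+RJ.apply([.083-sim.GX,0,.031-sim.GZ]);print(lip.round(3),proj(c,lip).round(1),proj(c,[[.4945,.13,.036]]).round(1))
E
```

```text
[0.492 0.16  0.088] [[345.3 189.1]] [[347.1 212.5]]
```

Predicted (345,189) matches the view. Continue the slow tip.

Call:
{"op": "play_rows", "data": {"steps": [[[-0.001, 0, 0.004, 0, 0.036, -0.003, 0.05], [0, 0, -0.001, 0, 0.027, 0, 0.05], [0, 0, 0, 0, 0.026, 0, 0.05], [0, 0, -0.001, 0, 0.026, 0, 0.05], [0, 0, -0.001, 0, 0.026, 0, 0.05], [0, 0, 0, 0, 0.026, 0, 0.05], [0, 0, -0.001, 0, 0.026, 0, 0.05], [0, 0, -0.001, 0, 0.026, 0, 0.05], [0.001, 0, -0.002, 0, 0.026, 0, 0.05], [0.001, 0, -0.001, 0, 0.026, 0, 0.05], [0.001, 0, -0.002, 0, 0.026, 0, 0.05], [0, 0, -0.002, 0, 0.026, 0, 0.05]]]}}

```text
time_s: 12.95
tool_pos: [0.4857, 0.2303, 0.1061]
tool_rot: [179.7, -56.7, 95.5]
force: [0.3, -0.8, -3.6]
grip_width: 0.0556
grasp_force: 40.0
```

```bash
python3 - <<'E'
from tip import *
plan(0,[58,60,62,63,64,65])
for n in("side","top"):
    c=read_camera(n)
    for s in silhouettes(n,"ball_a_center"): print(n,s["p"],s["extent"])
E
```

```text
12.95 [0.4857 0.2303 0.1061] [179.7 -56.7  95.5] [-10.  22.  17. 116. -64.  77.  49.] end [0.486 0.222 0.113] [ -5.  27.  17. 116. -68.  84.  55.] 1.861845158747794e-08
[[-0.002, -0.0, -0.003, -0.002, 0.023, 0.004, 0.05], [0.001, -0.0, -0.002, -0.0, 0.035, 0.0, 0.05], [0.001, -0.0, -0.003, -0.0, 0.035, 0.0, 0.05], [0.001, -0.0, -0.001, -0.0, 0.017, 0.0, 0.05], [0.001, -0.0, -0.001, -0.0, 0.018, 0.0, 0.05], [0.0, -0.0, -0.001, -0.0, 0.017, 0.0, 0.05]]
```

Call:
{"op": "play_rows", "data": {"steps": [[[-0.002, 0, -0.003, -0.002, 0.023, 0.004, 0.05], [0.001, 0, -0.002, 0, 0.035, 0, 0.05], [0.001, 0, -0.003, 0, 0.035, 0, 0.05], [0.001, 0, -0.001, 0, 0.017, 0, 0.05], [0.001, 0, -0.001, 0, 0.018, 0, 0.05], [0, 0, -0.001, 0, 0.017, 0, 0.05], [0, 0, 0, 0, 0, 0, 0.05], [0, 0, 0, 0, 0, 0, 0.05], [0, 0, 0, 0, 0, 0, 0.05], [0, 0, 0, 0, 0, 0, 0.05], [0, 0, 0, 0, 0, 0, 0.05], [0, 0, 0, 0, 0, 0, 0.05]]]}}

```text
time_s: 14.35
tool_pos: [0.4863, 0.2219, 0.1133]
tool_rot: [180.0, -64.9, 95.0]
force: [-0.7, -0.4, -3.4]
grip_width: 0.0556
grasp_force: 40.0
```

```bash
python3 - <<'E'
from tip import *
o=get_obs();print(o["tool_pos"].round(4),o["tool_rot"].round(1),o["time_s"])
for n in("side","wrist"):
    c=read_camera(n)
    for s in silhouettes(n,"ball_a_center"): print(n,s["p"],s["extent"])
    if n=="side": f=c["frame"][150:270,280:440,::-1];a=cv2.resize(f,(640,480))
    cv2.imwrite("pics/s3.png",a)
E
```

```text
[0.4863 0.2219 0.1133] [180.  -64.9  95. ] 14.35
```

View pics/s3.png

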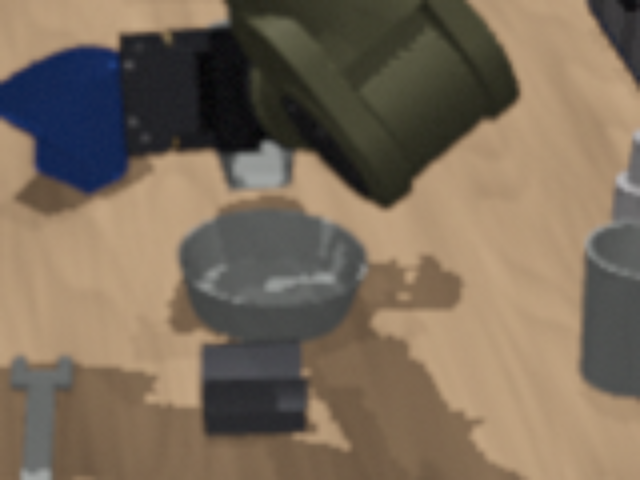

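The jug is tipped 65° with its lip above the dish (lip at crop (258,185)). The balls aren't visible here because the near dish wall hides the dish's floor. I tip a little further, then back away and look.

Call:
{"op": "play_rows", "data": {"steps": [[[0.001, 0, -0.002, 0, 0.035, 0, 0.05], [0.001, 0, -0.002, 0, 0.035, 0, 0.05], [0, 0, 0, 0, 0, 0, 0.05], [0, 0, 0, 0, 0, 0, 0.05], [0, 0, 0, 0, 0, 0, 0.05], [0, 0, -0.02, 0, -0.03, 0, 0.05], [0.01, 0, -0.02, 0, -0.08, 0, 0.05], [0.01, 0, -0.02, 0, -0.12, 0, 0.05], [0.01, 0, -0.015, 0, -0.14, 0, 0.05], [0.01, 0, -0.015, 0, -0.14, 0, 0.05], [0.01, 0, -0.015, 0, -0.14, 0, 0.05], [0.01, 0, -0.01, 0, -0.14, 0, 0.05]]]}}

```text
time_s: 15.75
tool_pos: [0.4918, 0.1619, 0.2277]
tool_rot: [179.8, -23.4, 94.9]
force: [-0.2, 0.7, -3.9]
grip_width: 0.0557
grasp_force: 40.0
```

Call:
{"op": "play_rows", "data": {"steps": [[[0.01, 0, -0.01, 0, -0.14, 0, 0.05], [0.01, 0, -0.01, 0, -0.14, 0, 0.05], [0.01, 0, -0.01, 0, -0.13, 0, 0.05], [0, 0, 0, 0, 0, 0, 0.05], [0, 0, 0, 0, 0, 0, 0.05]]]}}

```text
time_s: 16.25
tool_pos: [0.4882, 0.1854, 0.2614]
tool_rot: [-179.9, -0.2, 95.2]
force: [-0.3, -1.2, -2.6]
grip_width: 0.0558
grasp_force: 40.0
```

```bash
python3 - <<'E'
from tip import *
o=get_obs();print(o["tool_pos"].round(4),o["tool_rot"].round(1),o["time_s"],o["qpos"].round(0))
for n in("side","top","wrist"):
    c=read_camera(n)
    for s in silhouettes(n,"ball_a_center"): print(n,s["p"],s["extent"])
    for s in silhouettes(n,"dish"): print(n,"dish",s["p"],s["extent"])
    if n=="top": a=cv2.resize(c["frame"][160:260,180:320,::-1],(560,400))
    if n=="wrist": w=c["frame"][:,:,::-1]
cv2.imwrite("pics/t4.png",np.hstack([cv2.resize(a,(400,285)),cv2.resize(w,(380,285))]))
E
```

```text
[0.4882 0.1854 0.2614] [-179.9   -0.2   95.2] 16.25 [-32.   2.   9.  98.  -0.  80. -18.]
side dish 0.94 [325.1, 204.5, 370.8, 237.2]
top dish 0.68 [218.0, 190.7, 265.1, 236.4]
```

View pics/t4.png

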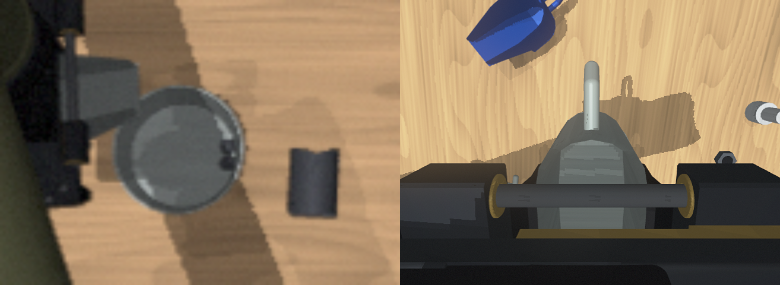

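The crop shows both balls in the dish, at crop (228,148) and (228,163). The jug is empty and upright again. I carry it back to its old place.

Call:
{"op": "play_rows", "data": {"steps": [[[-0.012, -0.001, 0, 0, 0, 0, 0.05], [-0.025, -0.002, 0, 0, 0, 0, 0.05], [-0.035, -0.003, 0, 0, 0, 0, 0.05], [-0.038, -0.003, 0, 0, 0, 0, 0.05], [-0.038, -0.003, 0, 0, 0, 0, 0.05], [-0.038, -0.003, 0, 0, 0, 0, 0.05], [-0.038, -0.003, 0, 0, 0, 0, 0.05], [-0.038, -0.003, 0.01, 0, 0, 0, 0.05], [-0.038, -0.003, 0.02, 0, 0, 0, 0.05], [-0.038, -0.003, 0.03, 0, 0, 0, 0.05], [-0.025, -0.002, 0.03, 0, 0, 0, 0.05], [-0.012, -0.001, 0.03, 0, 0, 0, 0.05]]]}}

```text
time_s: 17.9
tool_pos: [0.4914, -0.1967, 0.1402]
tool_rot: [180.0, -0.0, 94.7]
force: [0.5, 1.2, -2.7]
grip_width: 0.0556
grasp_force: 40.0
```

Call:
{"op": "play_rows", "data": {"steps": [[[0, 0, 0.02, 0, 0, 0, 0.05], [0, 0, 0, 0, 0, 0, 0.05], [0, 0, 0, 0, 0, 0, 0.05]]]}}

```text
time_s: 18.2
tool_pos: [0.4924, -0.1925, 0.1212]
tool_rot: [-180.0, -0.1, 95.0]
force: [1.3, 0.2, -3.0]
grip_width: 0.0558
grasp_force: 40.0
```

```bash
python3 - <<'E'
from tip import *
o=get_obs();p=o["tool_pos"];print(p.round(4),o["tool_rot"].round(2),o["time_s"],o["qpos"].round(0),p[2]-.0359)
_,R=tool(-85,0,tcp=[0,0,0]);print((rot(o["tool_rot"]).inv()*R).as_rotvec().round(4))
E
```

```text
[ 0.4924 -0.1925  0.1212] [-1.7999e+02 -1.2000e-01  9.5000e+01] 18.2 [-10.   8.  31. 109.  -5.  64.  28.] 0.08530732039483524
[-0.0001 -0.0022  0.0001]
```

Lower by 85 mm, gently at the end, and check contact.

Call:
{"op": "play_rows", "data": {"steps": [[[0, 0, 0.02, 0, 0, 0, 0.05], [0, 0, 0.025, 0, 0, 0, 0.05], [0, 0, 0.02, 0, 0, 0, 0.05], [0, 0, 0.01, 0, 0, 0, 0.05], [0, 0, 0.005, 0, 0, 0, 0.05], [0, 0, 0.003, 0, 0, 0, 0.05], [0, 0, 0.001, 0, 0, 0, 0.05], [0, 0, 0, 0, 0, 0, 0.05]]]}}

```text
time_s: 19.0
tool_pos: [0.4932, -0.1922, 0.0375]
tool_rot: [179.9, -0.1, 95.0]
force: [-0.4, 0.0, -3.4]
grip_width: 0.0556
grasp_force: 40.0
```

Call:
{"op": "play_rows", "data": {"steps": [[[0, 0, 0.001, 0, 0, 0, 0.05], [0, 0, 0.0005, 0, 0, 0, 0.05], [0, 0, 0, 0, 0, 0, 0.05]]]}}

```text
time_s: 19.3
tool_pos: [0.493, -0.1921, 0.0359]
tool_rot: [180.0, -0.1, 95.0]
force: [-0.5, 0.9, 2.0]
grip_width: 0.0558
grasp_force: 40.0
```

In contact. Open and retreat straight up.

Call:
{"op": "play_rows", "data": {"steps": [[[0, 0, 0, 0, 0, 0, 0.087], [0, 0, 0, 0, 0, 0, 0.087], [0, 0, 0, 0, 0, 0, 0.087], [0, 0, 0, 0, 0, 0, 0.087], [0, 0, 0, 0, 0, 0, 0.087], [0, 0, -0.01, 0, 0, 0, 0.087], [0, 0, -0.02, 0, 0, 0, 0.087], [0, 0, -0.03, 0, 0, 0, 0.087], [0, 0, -0.03, 0, 0, 0, 0.087], [0, 0, -0.04, 0, 0, 0, 0.087], [0, 0, -0.03, 0, 0, 0, 0.087], [0, 0, 0, 0, 0, 0, 0.087]]]}}

```text
time_s: 20.5
tool_pos: [0.4954, -0.1936, 0.2008]
tool_rot: [179.5, 0.0, 95.0]
force: [-0.3, 0.1, 0.1]
grip_width: 0.0868
grasp_force: 0.0
```

```bash
python3 - <<'E'
from tip import *
o=get_obs();print(o["tool_pos"].round(4),o["time_s"],o["grip_width"])
c=read_camera("side");a=c["frame"][180:340,270:470,::-1];t=read_camera("top")["frame"][160:260,190:310,::-1]
cv2.imwrite("pics/e5.png",np.hstack([cv2.resize(a,(400,320)),cv2.resize(t,(384,320))]))
E
```

```text
[ 0.4954 -0.1936  0.2008] 20.5 0.08675648569890285
```

View pics/e5.png

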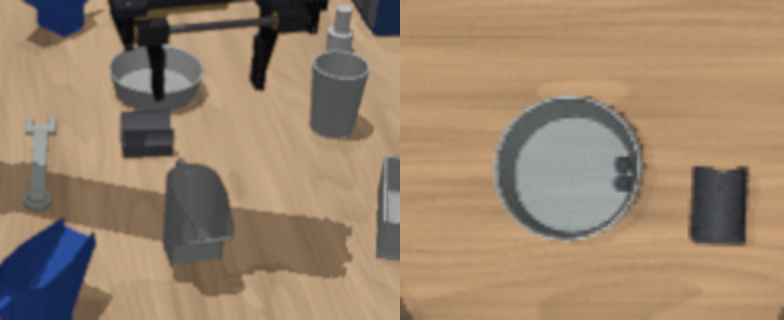

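The jug stands upright and empty at crop (198,215), clear of the gripper and well away from the dish. Both balls are in the dish at crop (623,165) and (623,183).

```bash
python3 -c "
from cell import *
print(sign_off())"
```

```text
the job is handed in; nothing more can be done
None
```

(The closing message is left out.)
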